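# Uncover the stop gauge and draw its arm out to the setting clip

## Robot

A 6-joint arm with a two-finger parallel gripper is mounted at the origin on the work surface. World frame = base frame: x ahead of the robot, y to its left, z up, the work surface at z = 0. Lengths are in m, angles in rad, forces in N, time in s.
With the tool pointing down it reaches from about 0.35 to 0.775 m from the base axis. Payload 7.3 kg.
Tool frame: the origin (TCP) lies between the finger pads; the fingertips stand 17 mm ahead of it and the grasp point (between the pads) lies 2 mm behind it; z points along the fingers, y is the line along which they close (so a half turn about z gives the same grasp; the last joint's range is limited). The gripper opens to 92 mm and grips with 3 to 60 N. Pads are 19 mm wide; open, the fingers measure 130 mm over their backs; the gripper's body (75 mm by 190 mm) begins 47 mm behind the grasp point.
Start: joints at [1.162, 0.342, 1.524, -0, 1.275, -0.146], TCP at [0.136, 0.507, 0.244] pointing down, gripper open.
Joint ranges: [-2.53, 2.53], [-0.77, 2.02], [0.04, 2.7], [-1, 4.14], [0.28, 2.66], [-3.11, 3.11]. Speed limits (rad/s): [2.57, 2.57, 3.14, 3.14, 3.14, 3.14].

## Interface

Orientations are given as [roll, pitch, yaw] about the fixed x, y, z axes, in that order (R = Rz(yaw) Ry(pitch) Rx(roll)).
In Python, from cell import robot, optics gives the robot as it stands.
- The arm moves only by the tool play_rows, never from a script. Its argument "rows" is a list of rows, each a list of 7 numbers: the shift along the tool's x, y, z in cm, then the turn, a rotation vector about the tool's x, y, z in rad, then the opening, from 0 (shut) to 1 (fully open). In form: [[tx, ty, tz, wx, wy, wz, grip], ...]. A call has 1 to 20 rows; each row is the pose to reach, as a shift and turn from the pose commanded when the call began, along the tool's axes at that moment; what a row does not reach only later rows make up. A row lasts 1/10 s, in which the tool goes at most 50 mm and 8.59 degrees, less where a joint would pass 70% of its speed; a pose out of reach is approached as far as the arm can. A call with a gripper value outside its range is refused whole. The fingers move at their own pace and stop on an object; "squeeze" is the grip in N (left out, the last holds). Time passes only in rows, so rows that repeat a pose let the fingers close. It gives the time, the measured TCP pose, the force, the opening and the grip force at its end, in the units of the state.
- robot.observe(): the state, without advancing time (a new reading comes with each control period).
- optics.read_camera(name): name is "side" or "top" or "wrist"; returns (picture, depth): 384x512x3 uint8, red, green, blue; 384x512 float32, m along the optical axis (not along the pixel's ray), 0 where there is no reading.
- optics.camera_model(name): a dict with "fx", "fy", "cx", "cy" (pixels), "dist" ([k1, k2, p1, p2, k3] as OpenCV has them; the pictures are not rectified), "origin" and "rotation" of the camera in the world; the wrist camera has in their place "tool_from_camera" (4x4, takes a point from camera to tool coordinates, whose origin is the TCP and whose axes are the flange's). Camera axes: x right, y up, looking along -z (the intrinsics and any distortion apply to the point x, -y, -z); pixel columns grow to the right and rows downward; lengths in m; the calibration is good to about 2 mm. A picture is of the moment at which its call begins: read the wrist's pose just before it. camera_model takes no time and is no camera call.
- robot.hand_in(): hands the job in; it is judged then, once.
The state is a dict: "time": time; "qpos": joint angles; "qvel": joint speeds; "joint_efforts": joint torques, N m; "tool_pos": TCP position; "tool_rot": TCP orientation; "contact_force": force on the tool from outside, world axes, zero at the start; "torque": the same for the moment, N m; "opening": finger opening in m; "grip_force": force on a finger pad.
Only numpy, scipy, OpenCV 4.12 (cv2) and the standard library are available. Lean on these libraries where they do the work, as an engineer would, in place of code of your own. Each camera call takes 0.05 s, during which the arm holds its last target. There are 200 camera calls.

## Task

Tip the loose steel cover of the stop gauge up by its handle, the far edge still resting on the housing, then lift it off and lay it right way up on the middle of the rubber mat. Then release the telescoping arm by squeezing the lock button into its head before you pull, and draw the arm out until its pointer stands in the gap of the setting clip on the scale. Finish holding it there, at rest, with the button still squeezed in; leave the clip and the other things on the bench where they are.

Things in the scene. Friction and masses are not known exactly. Their poses are not given: they have to be found in the camera images.
- gauge: Fixed stop gauge: bed 6 mm thick (x +-88, y -215 to 85 mm) with a box housing: walls 4 mm, rim 84 mm above the bench, inside 164 mm along x, y -69 to 71 mm, open at its -y end. Origin: on the bench under the housing's middle, z up. A fixed outer tube, 30 mm wide, 40 mm high, runs out to y = 185 mm; the arm slides out of it along -y. Lock rail at x -36 to -26 mm, 18 mm high.
- gauge_arm (a joint): How far the telescoping arm is drawn out, in m, 0 to 0.18, growing towards the gauge's -y; starts almost home. Unlocked, it slides with about 1.5 N of friction plus slight damping and stays where left; with the lock button out a pin between rail teeth (14 mm pitch, 5 mm play) holds it fast.
- head_button (a point): Centre of the arm's steel head at button height, 54 mm above the bench; gauge axes. Head: 36 mm along x, 40 along y, 20 to 72 mm above the bench. The round lock button (20 mm wide, axis along x) stands 8 mm out of its -x face: 44 mm across both, 38 when pressed in. A rubber stop pad reaches 48 mm to -y. Beside the head it is clear above 32 mm, out to x +-80 mm.
- lock_button (a joint): Lock button travel in m: 0 out (locked), 0.006 fully in; pressed towards the gauge's +x, 6 N to start it, about 10 N fully in, springs back. Pressed beyond 0.0035 the arm is free. It moves along with the arm's head.
- pointer_tip (a point): Tip of the thin pointer (2 mm wide) that the arm's head carries on its +x side over the scale, 21.5 mm above the bench; 56 mm along the gauge's +x from the head centre and at the same y.
- clip_gap (a point): Middle of the 10 mm gap between the two jaws of the small dark setting clip on the scale, a ticked bar along y at gauge x 51 to 77 mm, 16 mm high. Clip: 26 mm along y, 16 mm proud, gauge x 66 to 88 mm. Gauge axes. The pointer is to stop at the same y as this point. The clip slides if knocked.
- cover: Loose sheet-steel cover (lid) of the housing, about 0.4 kg: plate 180 mm along x, 152 along y, 3 mm thick; origin in the middle of the plate's underside, z up. It lies on the housing's rim (origin 84 mm above the bench, over the gauge's origin, same yaw); a lip 6 mm deep under it reaches into the housing with 4 mm of play.
- cover_handle (a point): Middle of the cover's bar handle: a round bar 10 mm thick and 80 mm long, along the cover's y, 35 mm above the plate's underside, 60 mm from its middle towards the cover's -x edge. Clear under the bar: 27 mm; its two posts stand 36 mm either side of the middle.
- mat: Flat black rubber mat lying on the bench, fixed, 215 mm along x by 185 mm along y, 4 mm thick; origin at the centre of its underside.
- leg_tube: Bystander: a short steel chair-leg tube, 200 mm long, 25 mm thick, lying down. Origin at its underside's middle. Not needed; leave it alone.
- leg_bracket: Bystander: a small bent steel angle bracket, 60 x 35 x 42 mm. Origin at its underside's middle. Not needed; leave it alone.
- spanner: Bystander: a steel spanner 170 mm long, lying. Origin at its underside's middle. Not needed; leave it alone.
- spray_can: Bystander: an aluminium can 56 mm thick, 170 mm tall, standing. Origin at its underside's middle. Not needed; leave it alone.
- hammer: Bystander: a hammer 270 mm long, lying. Origin at its underside's middle. Not needed; leave it alone.
- foot_cap: Bystander: a rubber chair foot, 34 mm wide, 26 mm tall, standing. Origin at its underside's middle. Not needed; leave it alone.
- marker_pot: Bystander: a steel cup 72 mm wide, 85 mm tall, standing. Origin at its underside's middle. Not needed; leave it alone.
There are look-alikes about, which are no part of the job. Leave any red look-alike of the cover alone.

How it is judged:
On the way, in this order (a step that is already met when the one before it is completed fails the run):
1. the cover is tipped up at least 0.12 rad (7 degrees) while still resting on the housing (angle between cover's own z axis and vertical above 0.12 rad and contact force between cover and gauge above 0.1 N and contact force between the fingers and cover above 0.5 N), for 0.05 s.
2. the cover lies flat on the mat, right way up, let go (horizontal distance between cover and mat below 0.045 m and height (world z) of cover below 0.022 m and angle between cover's own z axis and vertical below 0.12 rad and linear speed of cover below 0.03 m/s and contact force between the fingers and cover below 0.1 N), for 0.2 s.
3. the lock button is squeezed in while the arm is still home, drawn out less than 20 mm (value of joint lock_button above 0.004 m and value of joint gauge_arm below 0.02 m), for 0.1 s.
At the end, for the whole second after the job is handed in: the pointer stands within 4 mm of the middle of the clip's gap, still, with the fingers squeezing the lock button in by at least 4 mm of its 6; the cover lies let go, flat and right way up on the mat, its middle within 45 mm of the mat's middle (all of step 2 and y of pointer_tip in the frame of clip_gap between -0.004 and 0.004 m and value of joint lock_button above 0.004 m and velocity of joint gauge_arm between -0.005 and 0.005 m/s and contact force between the fingers and anything else above 3 N); the arm keeps its last pose, push and grip.
It fails at once if the setting clip is shifted by more than 3 mm (distance of clip_gap from where it was at the start of the episode above 0.003 m).
It fails at once if a bystander is moved by more than 20 mm (distance of any of leg_tube, leg_bracket, spanner, spray_can, hammer, foot_cap, marker_pot from where it was at the start of the episode above 0.02 m).
It also fails if it takes over 58 s, if anything falls off the work surface, if the arm or the gripper's body presses on something with over 40 N, if the wrist force passes 120 N, or if a joint passes its speed limit or range.

## Working session

There is one attempt and no reset: what is moved stays moved. The work goes in short steps, Python scripts to look and compute and a tool call to move; the robot and the scene stay as the last step left them, time stands still between calls to the robot, and variables do not carry over. Pictures are saved under pics/ and viewed, at most 10 in all, crops included, and the job is handed in when it is done.

Besides the shell and the picture viewer there is one more tool, called after "Call:" by a JSON object that holds its "fn" and its "kwargs". play_rows: Moves the arm, as the interface text tells. Its arguments: {"type":"object","properties":{"rows":{"type":"array"},"squeeze":{"type":"number"}},"required":["rows"]}

```bash
ls; mkdir -p pics; cat > h.py <<'E'
import numpy as np, cv2
from cell import robot, optics
from scipy.spatial.transform import Rotation as Ro
def pts(d,m,T=None):
    h,w=d.shape; u,v=np.meshgrid(np.arange(w),np.arange(h))
    K=np.array([[m['fx'],0,m['cx']],[0,m['fy'],m['cy']],[0,0,1.]])
    n=cv2.undistortPoints(np.stack([u,v],-1).reshape(-1,1,2).astype(float),K,np.array(m['dist'],float)).reshape(h,w,2)
    P=np.stack([n[...,0]*d,-n[...,1]*d,-d],-1)
    if T is None: R,o=np.array(m['rotation']),np.array(m['origin'])
    else: R,o=T[:3,:3],T[:3,3]
    P=P@R.T+o; P[d<=0]=np.nan
    return P
def tool():
    s=robot.observe(); T=np.eye(4); T[:3,:3]=Ro.from_euler('xyz',s['tool_rot']).as_matrix(); T[:3,3]=s['tool_pos']; return T
def look(name):
    m=optics.camera_model(name); T=tool()@np.array(m['tool_from_camera']) if name=='wrist' else None
    im,d=optics.read_camera(name); return im,d,pts(d,m,T)
def save(n,im): cv2.imwrite('pics/'+n+'.png',im[...,::-1])
E
python3 - <<'E'
from h import *
print(robot.observe())
for n in('top','side'):
    im,d,P=look(n); save(n+'0',im); np.save(n+'0.npy',P); m=optics.camera_model(n); print(n,m)
E
```

```text
pics
{'time': 0.0, 'qpos': array([ 1.16198913e+00,  3.42742973e-01,  1.52500188e+00, -4.54563694e-05,
        1.27539250e+00, -1.45998959e-01]), 'qvel': array([ 0.00016644, -0.00054346, -0.00052058, -0.00058806, -0.00090006,
        0.00094718]), 'joint_efforts': array([ 3.82552080e-04, -4.31232512e+01, -2.44226682e+01,  7.18720886e-02,
        5.58517501e-02, -1.05313893e-04]), 'tool_pos': array([0.13623185, 0.50662896, 0.24303971]), 'tool_rot': array([-3.14005806e+00, -1.81720188e-04,  2.87879755e+00]), 'contact_force': array([ 0.86084412, -0.62680521,  0.44193274]), 'torque': array([-0.00331704, -0.04631212,  0.00994653]), 'grip_force': 0.0, 'opening': 0.09196345690127787}Traceback (most recent call last):
  File "<stdin>", line 4, in <module>
  File "h.py", line 17, in look
    im,d=optics.read_camera(name); return im,d,pts(d,m,T)
                                               ~~~^^^^^^^
  File "h.py", line 11, in pts
    P=P@R.T+o; P[d<=0]=np.nan
      ~~~~~^~
ValueError: operands could not be broadcast together with shapes (384,512) (3,)
```

```bash
python3 - <<'E'
from h import *
print(optics.camera_model('top'));print(optics.camera_model('side'));print(optics.camera_model('wrist'))
E
```

```text
{'fx': 359.63543642963106, 'fy': 359.63543642963106, 'cx': 254.07322170205023, 'cy': 190.98247428991112, 'dist': array([0.03486995, 0.        , 0.        , 0.        , 0.        ]), 'origin': array([ 0.405115  , -0.08720149,  1.07390626]), 'rotation': array([ 0.09516106,  0.01486109, -1.57968369])}
{'fx': 481.45645372700386, 'fy': 481.45645372700386, 'cx': 255.9500425922913, 'cy': 182.49721995835705, 'dist': array([-0.17094867,  0.        ,  0.        ,  0.        ,  0.        ]), 'origin': array([0.19585363, 1.3542765 , 0.91618448]), 'rotation': array([ 1.06439941,  0.00899045, -2.947215  ])}
{'fx': 290.2223327598096, 'fy': 290.2223327598096, 'cx': 256.3431722490914, 'cy': 193.20171292440878, 'dist': array([-0.0309309,  0.       ,  0.       ,  0.       ,  0.       ]), 'tool_from_camera': array([[ 6.36265472e-05,  9.67264759e-01,  2.53769349e-01,
         6.85699473e-02],
       [ 9.99999931e-01,  3.13847892e-05, -3.70351833e-04,
         2.74812684e-04],
       [-3.66192774e-04,  2.53769355e-01, -9.67264690e-01,
        -1.40876966e-01],
       [ 0.00000000e+00,  0.00000000e+00,  0.00000000e+00,
         1.00000000e+00]])}
```

Rotation is roll/pitch/yaw.

```bash
sed -i "s/R,o=np.array(m\['rotation'\]),/R,o=Ro.from_euler('xyz',m['rotation']).as_matrix(),/" h.py
python3 - <<'E'
from h import *
for n in('top','side'):
    im,d,P=look(n); save(n+'0',im); np.save(n+'0.npy',P); 
    print(n,[np.round(P[v,u],3) for v,u in((100,100),(190,250),(300,300),(190,400))])
E
```

```text
top [array([0.793, 0.398, 0.001]), array([ 0.51 , -0.06 ,  0.006]), array([ 0.189, -0.203, -0.001]), array([ 0.506, -0.504,  0.002])]
side [array([ 1.552, -0.96 ,  0.049]), array([ 0.534, -0.201,  0.001]), array([ 0.276,  0.364, -0.001]), array([0.016, 0.061, 0.202])]
```

View pics/top0.png

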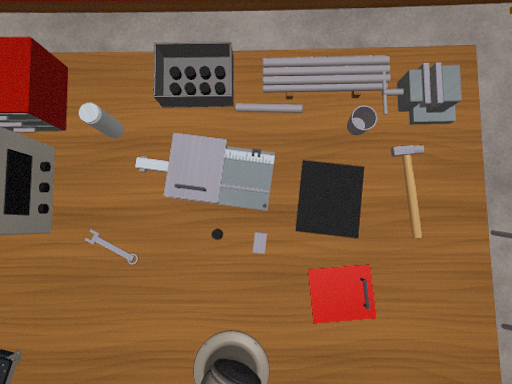

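View pics/side0.png

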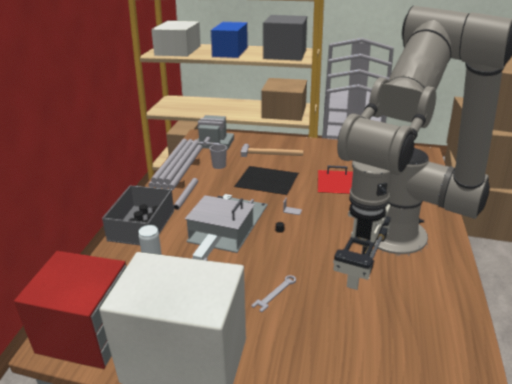

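```bash
python3 - <<'E'
from h import *
im=cv2.imread('pics/top0.png'); P=np.load('top0.npy')
def rect(mask,name):
    q=P[mask][:,:2].astype(np.float32); r=cv2.minAreaRect(q); print(name,np.round(r[0],4),np.round(r[1],4),round(r[2],2),np.round(P[mask][:,2].mean(),4),mask.sum())
v,u=np.mgrid[:384,:512]
box=lambda a,b,c,d:(u>a)&(u<b)&(v>c)&(v<d)
z=P[...,2]
cov=box(150,240,120,215)&(z>.075)&(z<.095); rect(cov,'cover')
cov=cv2.morphologyEx(cov.astype(np.uint8),cv2.MORPH_OPEN,np.ones((5,5)))>0; rect(cov,'cover open')
h=box(150,240,120,215)&(z>.105)&(z<.13); rect(h,'handle')
g=im.max(2)
mat=box(285,375,150,248)&(g<45); mat=cv2.morphologyEx(mat.astype(np.uint8),cv2.MORPH_OPEN,np.ones((5,5)))>0
K=optics.camera_model('top')
rect(mat,'mat')
clip=box(240,275,145,165)&(z>.02); rect(clip,'clip'); print(np.round(P[clip],3)[:60:4])
E
python3 - <<'E'
import cv2
im=cv2.imread('pics/top0.png')[125:220,130:290]
cv2.imwrite('pics/crop0.png',cv2.resize(im,None,fx=5,fy=5,interpolation=cv2.INTER_CUBIC))
E
```

```text
cover [0.5695 0.0908] [0.1554 0.1796] 82.15 0.0858 3404
cover open [0.5694 0.0906] [0.1555 0.1793] 82.32 0.0858 3387
handle [0.5101 0.0987] [0.0824 0.0101] 82.3 0.1219 118
mat [ 0.4819 -0.3041] [0.134  0.2373] 70.66 nan 2762
clip [ 0.6158 -0.0829] [0.0522 0.0341] 84.56 0.028 62
[[ 0.632 -0.071  0.03 ]
 [ 0.633 -0.082  0.026]
 [ 0.63  -0.079  0.028]
 [ 0.628 -0.091  0.033]
 [ 0.626 -0.073  0.03 ]
 [ 0.626 -0.085  0.029]
 [ 0.623 -0.07   0.031]
 [ 0.623 -0.088  0.031]
 [ 0.62  -0.073  0.029]
 [ 0.618 -0.067  0.029]
 [ 0.617 -0.088  0.032]
 [ 0.614 -0.073  0.029]
 [ 0.614 -0.091  0.031]
 [ 0.613 -0.082  0.021]
 [ 0.613 -0.109  0.02 ]]
```

View pics/crop0.png

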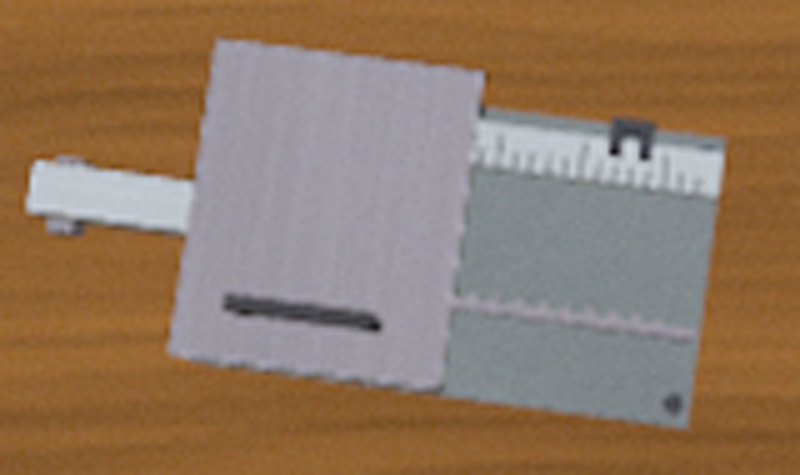

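```bash
cat >> h.py <<'E'
def ray(name,uv,z,T=None):
    m=optics.camera_model(name); K=np.array([[m['fx'],0,m['cx']],[0,m['fy'],m['cy']],[0,0,1.]])
    n=cv2.undistortPoints(np.array(uv,float).reshape(-1,1,2),K,np.array(m['dist'],float)).reshape(-1,2)
    if T is None: R,o=Ro.from_euler('xyz',m['rotation']).as_matrix(),np.array(m['origin'])
    else: R,o=T[:3,:3],T[:3,3]
    d=np.c_[n[:,0],-n[:,1],-np.ones(len(n))]@R.T
    return o+d*((z-o[2])/d[:,2])[:,None]
def row(pos,rpy):
    T=tool(); R=T[:3,:3]; t=R.T@(np.array(pos)-T[:3,3])*100
    w=Ro.from_matrix(R.T@Ro.from_euler('xyz',rpy).as_matrix()).as_rotvec()
    print('row',np.round(np.r_[t,w],3).tolist())
C=np.array([.5695,.0908]); YAW=-.134
GX=np.array([np.cos(YAW),np.sin(YAW)]); GY=np.array([-GX[1],GX[0]])
def g2w(x,y): return C+x*GX+y*GY
def w2g(p): p=np.asarray(p)[...,:2]-C; return np.stack([p@GX,p@GY],-1)
E
python3 - <<'E'
from h import *
im=cv2.imread('pics/top0.png'); v,u=np.mgrid[:384,:512]
mat=((u>285)&(u<375)&(v>150)&(v<248)&(im.max(2)<60)).astype(np.uint8)
c,_=cv2.findContours(mat,0,2); c=max(c,key=cv2.contourArea)
r=cv2.minAreaRect(ray('top',c.reshape(-1,2),.004)[:,:2].astype(np.float32)); print('mat',r)
P=np.load('top0.npy'); 
print('clip g',np.round(w2g(ray('top',[[253.8,153],[260,153.8],[256.8,153.5]],.032)),4))
h=np.r_[g2w(-.06,0),.23]; print(h); row(h,[np.pi,0,1.437])
E
```

```text
mat ((0.4832426905632019, -0.2961810827255249), (0.18226420879364014, 0.21086132526397705), 83.00991821289062)
clip g [[ 0.0688 -0.1558]
 [ 0.0686 -0.1742]
 [ 0.0684 -0.1647]]
[0.51003787 0.09881596 0.23      ]
row [-46.69, -29.679, 1.349, -0.001, 0.001, 1.442]
```

Call:
{"fn": "play_rows", "kwargs": {"rows": [[-46.7,-29.7,1.3,0,0,1.442,1],[-46.7,-29.7,1.3,0,0,1.442,1],[-46.7,-29.7,1.3,0,0,1.442,1],[-46.7,-29.7,1.3,0,0,1.442,1],[-46.7,-29.7,1.3,0,0,1.442,1],[-46.7,-29.7,1.3,0,0,1.442,1],[-46.7,-29.7,1.3,0,0,1.442,1],[-46.7,-29.7,1.3,0,0,1.442,1],[-46.7,-29.7,1.3,0,0,1.442,1],[-46.7,-29.7,1.3,0,0,1.442,1],[-46.7,-29.7,1.3,0,0,1.442,1],[-46.7,-29.7,1.3,0,0,1.442,1],[-46.7,-29.7,1.3,0,0,1.442,1]], "squeeze": 60}}

```text
time: 1.45
tool_pos: [0.5103, 0.0979, 0.23]
tool_rot: [-3.14, -0.0, 1.434]
contact_force: [-1.0, -0.2, -0.0]
opening: 0.0916
grip_force: 0.0
```

```bash
python3 - <<'E'
from h import *
s=robot.observe(); print(s['time'],s['tool_pos'],s['tool_rot'],s['qpos'].round(3),s['contact_force'])
im,d,P=look('wrist'); save('w1',im); np.save('w1.npy',P)
z=P[...,2]
m=(z>.11)&(z<.13); q=P[m]; print('handle',m.sum(),cv2.minAreaRect(q[:,:2].astype(np.float32)),q[:,2].max())
print(np.percentile(q[:,2],[5,50,95]))
row(np.r_[g2w(-.06,0),.119],[np.pi,0,1.437])
E
```

```text
1.45 [0.51032092 0.09792213 0.22998043] [-3.13998933e+00 -4.57718772e-05  1.43426812e+00] [0.042 0.345 1.56  0.    1.239 0.178] [-1.00017699 -0.23852074 -0.04297578]
handle 978 ((0.5090292692184448, 0.10050683468580246), (0.08028142154216766, 0.009527715854346752), 81.81879425048828) 0.12568466263888278
[0.12050522 0.12308084 0.12465985]
row [-0.014, 0.063, 11.121, -0.002, -0.0, -0.001]
```

View pics/w1.png

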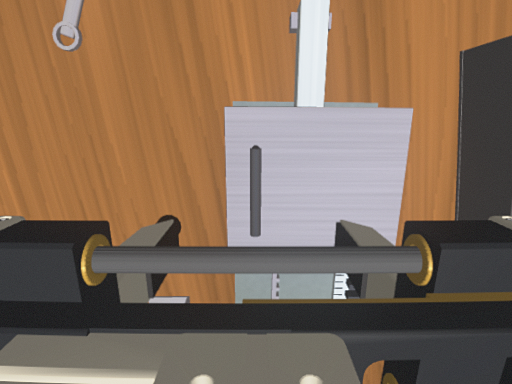

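Call:
{"fn": "play_rows", "kwargs": {"rows": [[0.2,0,5,0,0,0,1],[0.2,0,9,0,0,0,1],[0.2,0,11.1,0,0,0,1],[0.2,0,11.1,0,0,0,1],[0.2,0,11.1,0,0,0,0],[0.2,0,11.1,0,0,0,0],[0.2,0,11.1,0,0,0,0],[0.2,0,11.1,0,0,0,0],[0.2,0,11.1,0,0,0,0],[0.2,0,11.1,0,0,0,0],[0.2,0,11.1,0,0,0,0],[0.2,0,11.1,0,0,0,0]], "squeeze": 60}}

```text
time: 2.7
tool_pos: [0.5104, 0.1008, 0.1197]
tool_rot: [-3.141, -0.0, 1.437]
contact_force: [0.3, 0.3, 0.1]
opening: 0.0326
grip_force: 0.0
```

Call:
{"fn": "play_rows", "kwargs": {"rows": [[0,0,0,0,0,0,0],[0,0,0,0,0,0,0],[0,0,0,0,0,0,0],[0,0,0,0,0,0,0],[0,0,0,0,0,0,0],[0,0,0,0,0,0,0]]}}

```text
time: 3.3
tool_pos: [0.5102, 0.1009, 0.1196]
tool_rot: [-3.141, 0.0, 1.437]
contact_force: [-1.6, -0.2, -0.1]
opening: 0.0084
grip_force: 60.0
```

Call:
{"fn": "play_rows", "kwargs": {"rows": [[0,0.1,-0.3,0.02,0,0,0],[0,0.2,-0.6,0.043,0,0,0],[0,0.3,-0.9,0.065,0,0,0],[0,0.4,-1.2,0.085,0,0,0],[0,0.5,-1.5,0.107,0,0,0],[0,0.6,-1.8,0.128,0,0,0],[0,0.7,-2.1,0.15,0,0,0],[0,0.8,-2.4,0.17,0,0,0],[0,0.8,-2.4,0.17,0,0,0],[0,0.8,-2.4,0.17,0,0,0],[0,0.8,-2.4,0.17,0,0,0]]}}

```text
time: 4.4
tool_pos: [0.5182, 0.0998, 0.1434]
tool_rot: [-2.972, 0.0, 1.437]
contact_force: [0.9, -0.6, -3.3]
opening: 0.0084
grip_force: 60.0
```

```bash
cat > tilt.py <<'E'
from h import *
import sys
# cover tilt from the top view: plane fit to grey points around the cover
s=robot.observe(); print(s['time'],s['tool_pos'],s['tool_rot'],s['contact_force'],s['torque'],s['opening'],s['grip_force'])
im,d,P=look('side'); save(sys.argv[1],cv2.resize(im[120:290,80:360],None,fx=2.5,fy=2.5))
E
python3 tilt.py s2
```

```text
4.4 [0.51823831 0.09977963 0.14339931] [-2.97173969e+00  2.00782670e-05  1.43679563e+00] [ 0.90512609 -0.62577031 -3.26334393] [-0.11654945 -0.17852631 -0.04044068] 0.008361341844288127 59.995824694633484
```

View pics/s2.png

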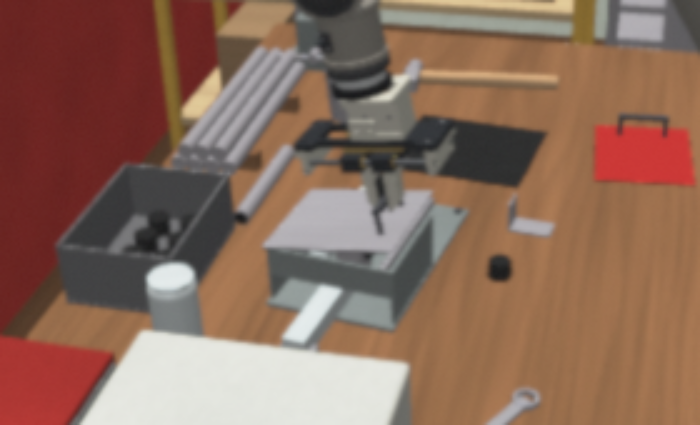

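Call:
{"fn": "play_rows", "kwargs": {"rows": [[0,-0.17,-1,0,0,0,0],[0,-0.34,-2,0,0,0,0],[0,-0.68,-4,0,0,0,0],[0,-1.02,-6,0,0,0,0],[0,-1.36,-8,0,0,0,0],[0,-1.36,-8,0,0,0,0],[0,-1.36,-8,0,0,0,0]]}}

```text
time: 5.15
tool_pos: [0.5184, 0.0998, 0.2251]
tool_rot: [-2.972, -0.0, 1.437]
contact_force: [-0.5, -0.0, -4.6]
opening: 0.0079
grip_force: 60.0
```

```bash
cat > tilt.py <<'E'
from h import *
import sys
s=robot.observe(); print(s['time'],s['tool_pos'],s['tool_rot'],s['contact_force'],s['torque'],s['opening'],s['grip_force'])
for n in ('top','side','wrist'):
    im,d,P=look(n); np.save('t_'+n,P); save('t_'+n,im)
    if n=='side': continue
    G=w2g(P) if sys.argv[1]=='g' else (P[...,:2]-s['tool_pos'][:2])
    # grey (low saturation) points clearly above housing
    sat=im.max(2).astype(int)-im.min(2)
    p=P-s['tool_pos']; a=p[...,:2]@GX; b=p[...,:2]@GY
    m=(a>-.03)&(a<.15)&(abs(b)<.08)&(sat<40)&(p[...,2]<-.015)&(P[...,2]>float(sys.argv[2]))
    if n=='top': m&=(a>.08)
    else: m&=(b>.045)
    q=np.c_[a[m],b[m],np.ones(m.sum())]; zz=P[...,2][m]
    for k in range(3):
        c=np.linalg.lstsq(q,zz,rcond=None)[0]; e=abs(q@c-zz); q,zz=q[e<2*np.median(e)+.002],zz[e<2*np.median(e)+.002]
    print(n,m.sum(),'dz/dgx %.3f dz/dgy %.3f z at tool-origin %.4f rel %.4f'%(c[0],c[1],c[2],c[2]-s['tool_pos'][2]))
E
python3 tilt.py g 0.10
```

```text
5.15 [0.51835653 0.09978739 0.22505517] [-2.97232782e+00 -2.04654375e-04  1.43684393e+00] [-0.4776279  -0.01975631 -4.58056188] [-0.08860849  0.08310102 -0.01848602] 0.007905695056960864 59.99591946601868
top 575 dz/dgx -0.223 dz/dgy -0.006 z at tool-origin 0.1906 rel -0.0345
wrist 14262 dz/dgx -0.225 dz/dgy -0.004 z at tool-origin 0.1902 rel -0.0348
```

```bash
python3 - <<'E'
from h import *
row([.4235,-.288,.16],[-3.192,0,1.437])
E
```

```text
row [-39.687, -3.014, 7.008, -0.223, 0.0, -0.0]
```

Call:
{"fn": "play_rows", "kwargs": {"rows": [[-0.8,-0.1,0.1,-0.03,0,0,0],[-2.4,-0.2,0.4,-0.06,0,0,0],[-4.4,-0.3,0.8,-0.09,0,0,0],[-6.8,-0.5,1.2,-0.12,0,0,0],[-9.6,-0.7,1.7,-0.15,0,0,0],[-12.4,-0.9,2.2,-0.18,0,0,0],[-15.2,-1.1,2.7,-0.2,0,0,0],[-18,-1.4,3.2,-0.223,0,0,0],[-20.8,-1.6,3.6,-0.223,0,0,0],[-23.6,-1.8,4.1,-0.223,0,0,0],[-26.4,-2,4.6,-0.223,0,0,0],[-29.2,-2.2,5.1,-0.223,0,0,0],[-32,-2.4,5.6,-0.223,0,0,0],[-34.4,-2.6,6,-0.223,0,0,0],[-36.4,-2.7,6.4,-0.223,0,0,0],[-38,-2.9,6.7,-0.223,0,0,0],[-39,-3,6.9,-0.223,0,0,0],[-39.7,-3,7,-0.223,0,0,0],[-39.7,-3,7,-0.223,0,0,0],[-39.7,-3,7,-0.223,0,0,0]]}}

```text
time: 7.3
tool_pos: [0.4245, -0.2876, 0.1608]
tool_rot: [3.089, -0.001, 1.437]
contact_force: [0.5, 0.7, -4.6]
opening: 0.0082
grip_force: 60.0
```

```bash
python3 tilt.py g 0.05
```

```text
7.3 [ 0.42450825 -0.28756428  0.16081946] [ 3.08888245e+00 -6.29528464e-04  1.43702871e+00] [ 0.50999185  0.71188869 -4.56700385] [-0.05822023  0.39504843 -0.03235396] 0.008233785279556306 59.99581575393677
top 1064 dz/dgx -0.016 dz/dgy 0.000 z at tool-origin 0.1284 rel -0.0325
wrist 14799 dz/dgx -0.010 dz/dgy -0.001 z at tool-origin 0.1284 rel -0.0325
```

Call:
{"fn": "play_rows", "kwargs": {"rows": [[0,-0.1,2,0,0,0,0],[0,-0.2,4.5,0,0,0,0],[0,-0.4,7.5,0,0,0,0],[0,-0.5,9.5,0,0,0,0],[0,-0.57,10.7,0,0,0,0],[0,-0.6,11.2,0,0,0,0],[0,-0.6,11.4,0,0,0,0],[0,-0.6,11.5,0,0,0,0],[0,-0.6,11.5,0,0,0,0]]}}

```text
time: 8.35
tool_pos: [0.425, -0.2885, 0.0466]
tool_rot: [3.087, 0.001, 1.437]
contact_force: [0.7, 1.5, -6.5]
opening: 0.008
grip_force: 60.0
```

Call:
{"fn": "play_rows", "kwargs": {"rows": [[0,0,0.1,0,0,0,0],[0,0,0.1,0,0,0,0],[0,0,0.2,0,0,0,0],[0,0,0.2,0,0,0,0]]}}

```text
time: 8.75
tool_pos: [0.425, -0.2886, 0.0456]
tool_rot: [3.087, 0.001, 1.437]
contact_force: [-4.0, 2.6, 12.7]
opening: 0.0084
grip_force: 60.0
```

Contact. Release and retreat upward.

Call:
{"fn": "play_rows", "kwargs": {"rows": [[0,0,0,0,0,0,0.6],[0,0,0,0,0,0,0.6],[0,0,0,0,0,0,0.6],[0,0,0,0,0,0,0.6],[0,0,0,0,0,0,0.6],[0,0.1,-2,0,0,0,0.6],[0,0.3,-6,0,0,0,0.6],[0,0.5,-11,0,0,0,0.6],[0,0.8,-15,0,0,0,0.6],[0,0.8,-15,0,0,0,0.6],[0,0.8,-15,0,0,0,0.6]]}}

```text
time: 9.85
tool_pos: [0.4248, -0.2883, 0.1945]
tool_rot: [3.087, 0.001, 1.437]
contact_force: [-0.1, -0.4, -0.3]
opening: 0.055
grip_force: 0.0
```

```bash
python3 - <<'E'
from h import *
im,d,P=look('top'); save('top3',im); np.save('top3.npy',P)
v,u=np.mgrid[:384,:512]; z=P[...,2]; sat=im.max(2).astype(int)-im.min(2)
m=(u>285)&(u<385)&(v>140)&(v<260)&(z>.007)&(z<.02)&(sat<40)&(im.max(2)>90)
m=cv2.morphologyEx(m.astype(np.uint8),cv2.MORPH_OPEN,np.ones((3,3)))>0
q=P[m]; print(cv2.minAreaRect(q[:,:2].astype(np.float32)),q[:,2].mean(),q[:,2].std())
row([.4235,-.288,.25],[np.pi,0,1.437])
g=w2g(P)
# head in the housing, gauge frame, points 40-80 mm high, inside
m=(abs(g[...,0])<.075)&(g[...,1]<.085)&(g[...,1]>-.215)&(z>.06)&(z<.08)
q=np.c_[g[m],z[m]]; print('head',m.sum(),q.min(0),q.max(0),np.median(q,0)); 
sub=im[115:225,120:290]; save('crop3',cv2.resize(sub,None,fx=4.5,fy=4.5,interpolation=cv2.INTER_CUBIC))
E
```

```text
((0.4846392869949341, -0.2980831265449524), (0.1491517871618271, 0.18229813873767853), 82.34324645996094) 0.01240506775017989 0.0019439142024189901
row [-0.028, 0.224, -5.675, 0.052, -0.001, -0.0]
head 319 [-0.07413729 -0.02349673  0.06004079] [0.07437266 0.07661767 0.07990536] [-0.00249463  0.00759166  0.07018309]
```

View pics/crop3.png

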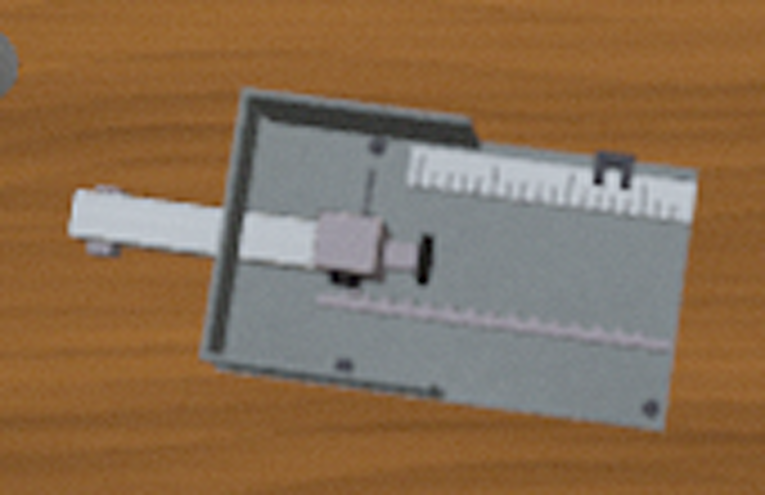

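```bash
python3 - <<'E'
from h import *
row(np.r_[g2w(.03,-.215),.2],[np.pi,0,1.437])
print(w2g(ray('top',[[197.3,169],[168.5,0]],.072)))
E
```

```text
row [17.958, 12.357, -0.023, 0.052, -0.001, -0.0]
[[-0.00407672 -0.00504337]
 [ 0.47956442  0.14664327]]
```

Call:
{"fn": "play_rows", "kwargs": {"rows": [[4,3,-0.3,0.052,0,0,1],[9,6,-0.5,0.052,0,0,1],[14,9.5,-0.3,0.052,0,0,1],[18,12.4,0,0.052,0,0,1],[18,12.4,0,0.052,0,0,1],[18,12.4,0,0.052,0,0,1],[18,12.4,0,0.052,0,0,1]]}}

```text
time: 10.6
tool_pos: [0.5705, -0.1261, 0.1985]
tool_rot: [-3.139, -0.0, 1.438]
contact_force: [-0.4, -0.8, -0.3]
opening: 0.0916
grip_force: 0.0
```

```bash
python3 - <<'E'
from h import *
im,d,P=look('wrist'); save('w4',im); np.save('w4.npy',P); np.save('T4.npy',tool())
g=w2g(P); z=P[...,2]
m=(g[...,0]>.045)&(g[...,0]<.1)&(g[...,1]<-.1)&(g[...,1]>-.215)&(z>.022)&(z<.04)
q=np.c_[g[m],z[m]]; print(m.sum(),q.min(0),q.max(0),np.median(q,0)); 
u,v=np.nonzero(m)[::-1]; print(u.min(),u.max(),v.min(),v.max())
E
```

```text
433 [ 0.06201548 -0.17282538  0.02200313] [ 0.08431344 -0.14697741  0.03378082] [ 0.07489383 -0.15926088  0.03153097]
287 309 118 143
```

View pics/w4.png

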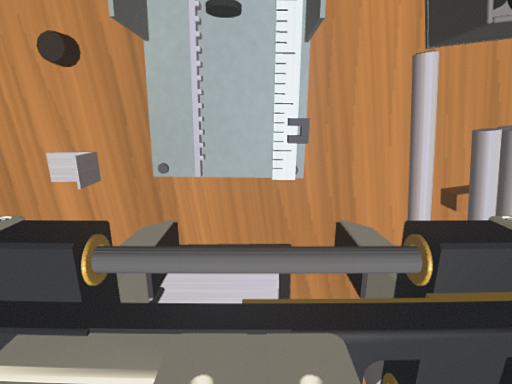

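```bash
python3 - <<'E'
from h import *
P=np.load('w4.npy'); im=cv2.imread('pics/w4.png'); T=np.load('T4.npy')@np.array(optics.camera_model('wrist')['tool_from_camera'])
sub=im[110:152,270:322].max(2); print(sub[:,17:28:3].T.tolist())
m=np.zeros(im.shape[:2],np.uint8); m[112:150,285:312]=(im.max(2)[112:150,285:312]<110); print(m.sum())
c,_=cv2.findContours(m,0,2); c=max(c,key=cv2.contourArea).reshape(-1,2)
b=cv2.boundingRect(c); print(b)
print(np.round(w2g(ray('wrist',[[b[0],b[1]],[b[0],b[1]+b[3]],[b[0]+b[2],b[1]],[b[0]+b[2],b[1]+b[3]]],.032,T)),4))
# gap rows at left columns
col=im[110:152,289:296].max(2).mean(1); d=np.where(col<np.median([col.min(),col.max()]))[0]+110; print(d)
print('dark rows->y',np.round(w2g(ray('wrist',[[292,r] for r in d],.032,T)),4)[:,1])
row(np.r_[g2w(-.004,-.06),.2],[np.pi,0,1.437])
E
```

```text
[[243, 244, 243, 243, 244, 244, 245, 248, 215, 210, 212, 215, 213, 212, 201, 202, 249, 245, 244, 243, 243, 243, 244, 246, 244, 136, 117, 124, 119, 100, 100, 105, 176, 247, 246, 243, 242, 242, 245, 239, 154, 214], [244, 244, 244, 244, 244, 245, 248, 255, 138, 103, 110, 112, 108, 110, 104, 152, 246, 248, 245, 244, 244, 244, 245, 249, 253, 132, 106, 110, 111, 112, 110, 108, 121, 204, 252, 245, 244, 244, 245, 239, 162, 214], [243, 244, 244, 243, 244, 244, 247, 254, 161, 106, 110, 113, 113, 108, 106, 152, 243, 248, 245, 244, 244, 244, 244, 249, 253, 132, 102, 110, 109, 110, 109, 108, 118, 205, 252, 246, 244, 244, 244, 244, 244, 244], [243, 243, 244, 244, 244, 244, 248, 253, 159, 107, 110, 113, 111, 108, 108, 144, 238, 249, 245, 243, 243, 243, 244, 247, 244, 121, 104, 111, 110, 111, 108, 106, 117, 177, 237, 233, 232, 231, 231, 229, 220, 218]]
169
(287, 119, 21, 24)
[[ 0.0607 -0.1488]
 [ 0.0613 -0.1733]
 [ 0.0823 -0.1488]
 [ 0.0834 -0.1733]]
[118 119 120 121 122 123 124 125 135 136 137 138 139 140 141 142]
dark rows->y [-0.1478 -0.1488 -0.1498 -0.1508 -0.1518 -0.1528 -0.1538 -0.1549 -0.165
 -0.1661 -0.1671 -0.1681 -0.1692 -0.1702 -0.1712 -0.1723]
row [15.555, -3.399, -0.079, -0.002, -0.0, -0.001]
```

Call:
{"fn": "play_rows", "kwargs": {"rows": [[3,-1,0,0,0,0,1],[7,-2,0,0,0,0,1],[11,-3,0,0,0,0,1],[14.5,-3.4,0,0,0,0,1],[15.5,-3.4,0,0,0,0,1],[15.5,-3.4,0,0,0,0,1],[15.5,-3.4,0,0,0,0,1]]}}

```text
time: 11.35
tool_pos: [0.5584, 0.0302, 0.2004]
tool_rot: [3.141, 0.001, 1.436]
contact_force: [0.6, -0.2, -0.2]
opening: 0.092
grip_force: 0.0
```

```bash
python3 - <<'E'
from h import *
np.save('T5.npy',tool()); im,d,P=look('wrist'); save('w5',im); np.save('w5.npy',P)
print(tool()[:3,3],w2g(tool()[:3,3]))
g=w2g(P); z=P[...,2]
for lo,hi in((.066,.078),(.04,.066)):
    m=(abs(g[...,0])<.06)&(abs(g[...,1])<.06)&(z>lo)&(z<hi); m=cv2.morphologyEx(m.astype(np.uint8),cv2.MORPH_OPEN,np.ones((3,3)))>0
    q=np.c_[g[m],z[m]]; print(m.sum(),np.percentile(q,[1,50,99],axis=0).round(4).tolist())
    if lo==.066: print(cv2.minAreaRect(q[:,:2].astype(np.float32)))
m=(z>.08)&(z<.09)&(abs(g[...,0])<.1); q=g[m]
print('walls',[np.percentile(q[s],[3,97],axis=0).round(4).tolist() for s in (q[:,0]<-.07,q[:,0]>.07)])
E
```

```text
[0.55840946 0.02998008 0.20040027] [-0.00286561 -0.06175638]
1757 [[-0.02, -0.02, 0.069], [-0.0027, -0.0, 0.0718], [0.0155, 0.0192, 0.0735]]
((-0.002180248498916626, -0.0004677753895521164), (0.03608230873942375, 0.03939742222428322), 0.12449008971452713)
360 [[-0.028, -0.0484, 0.0402], [-0.0151, -0.0425, 0.0492], [0.012, 0.0098, 0.0645]]
walls [[[-0.0885, -0.0616], [-0.0743, 0.0756]], [[0.0734, -0.0635], [0.084, 0.0741]]]
```

View pics/w5.png

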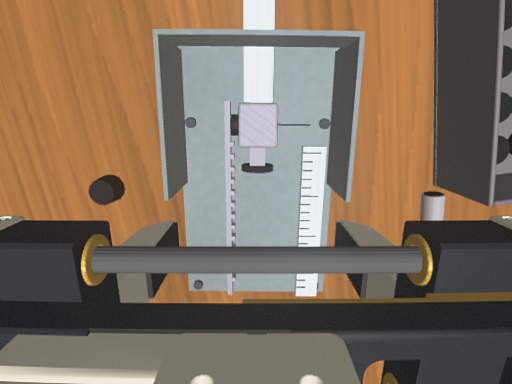

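```bash
python3 - <<'E'
from h import *
TC=np.array(optics.camera_model('wrist')['tool_from_camera'])
im=cv2.imread('pics/w5.png').max(2).astype(float)
# pointer: darkest row at cols 285..305
sub=im[112:138,285:306].mean(1); w=np.clip(np.median(sub)-sub-3,0,None); r=112+(w*np.arange(26)).sum()/w.sum(); print('pointer row',r,w.round(0).tolist())
print('pointer',w2g(ray('wrist',[[285,r],[305,r]],.0215,np.load('T5.npy')@TC)))
# scale bar (white) edges per row on both views
for f,T,rs,c in(('w5','T5',range(155,240,12),(285,335)),('w4','T4',range(10,170,20),(262,305))):
    im=cv2.imread(f'pics/{f}.png').max(2); T=np.load(T+'.npy')@TC
    pt=[]
    for r in rs:
        k=np.where(im[r,c[0]:c[1]]>225)[0]; pt.append([c[0]+k[0]-.5,r])
    g=w2g(ray('wrist',pt,.016,T)); print(f,g.round(4).tolist(), np.polyfit(g[:,1],g[:,0],1))
row(np.r_[g2w(-.0022,-.0005),.2],[np.pi,0,1.437])
E
```

```text
pointer row 124.40613614573346 [0.0, 0.0, 0.0, 0.0, 0.0, 0.0, 0.0, 0.0, 0.0, 0.0, 0.0, 2.0, 69.0, 53.0, 0.0, 0.0, 0.0, 0.0, 0.0, 0.0, 0.0, 0.0, 0.0, 0.0, 0.0, 0.0]
pointer [[ 0.02753353 -0.00073453]
 [ 0.04905256 -0.00071886]]
w5 [[0.0485, -0.0343], [0.049, -0.0479], [0.0599, -0.0618], [0.0478, -0.076], [0.0483, -0.0905], [0.0477, -0.1053], [0.0483, -0.1204], [0.0476, -0.136]] [0.03792398 0.05280588]
w4 [[0.0603, -0.0424], [0.0516, -0.0608], [0.0488, -0.0797], [0.048, -0.0991], [0.0483, -0.119], [0.0475, -0.1395], [0.0478, -0.1606], [0.0681, -0.1824]] [-0.02323202  0.04999972]
row [6.126, 0.055, 0.037, 0.001, 0.001, -0.002]
```

Call:
{"fn": "play_rows", "kwargs": {"rows": [[3,0,1,0,0,0,1],[6.1,0,3,0,0,0,1],[6.1,-0.05,6,0,0,0,1],[6.1,-0.05,9,0,0,0,1],[6.1,-0.05,12,0,0,0,1],[6.1,-0.05,13.8,0,0,0,1],[6.1,-0.05,14.6,0,0,0,1],[6.1,-0.05,14.6,0,0,0,1],[6.1,-0.05,14.6,0,0,0,1]], "squeeze": 30}}

```text
time: 12.3
tool_pos: [0.567, 0.0916, 0.0554]
tool_rot: [3.139, -0.0, 1.436]
contact_force: [0.0, -0.1, -0.6]
opening: 0.0921
grip_force: 0.0
```

Call:
{"fn": "play_rows", "kwargs": {"rows": [[0,0,0,0,0,0,0],[0,0,0,0,0,0,0],[0,0,0,0,0,0,0],[0,0,0,0,0,0,0],[0,0,0,0,0,0,0],[0,0,0,0,0,0,0],[0,0,0,0,0,0,0],[0,0,0,0,0,0,0],[0,0,0,0,0,0,0],[0,0,0,0,0,0,0]]}}

```text
time: 13.3
tool_pos: [0.5672, 0.0922, 0.0545]
tool_rot: [3.139, -0.0, 1.436]
contact_force: [4.2, 0.3, -1.6]
opening: 0.0372
grip_force: 30.0
```

Call:
{"fn": "play_rows", "kwargs": {"rows": [[-0.2,0,0,0,0,0,0],[-0.6,0,0,0,0,0,0],[-1.2,0,0,0,0,0,0],[-2,0,0,0,0,0,0],[-3,0,0,0,0,0,0],[-3,0,0,0,0,0,0],[-3,0,0,0,0,0,0]]}}

```text
time: 14.0
tool_pos: [0.5628, 0.062, 0.0545]
tool_rot: [3.139, 0.0, 1.436]
contact_force: [5.6, -2.7, -2.3]
opening: 0.0371
grip_force: 30.0
```

Call:
{"fn": "play_rows", "kwargs": {"rows": [[-0.5,0,0,0,0,0,0],[-1.5,0,0,0,0,0,0],[-3,-0.02,0,0,0,0,0],[-4.5,-0.03,0,0,0,0,0],[-6,-0.05,0,0,0,0,0],[-7.5,-0.06,0,0,0,0,0],[-9,-0.07,0,0,0,0,0],[-10.3,-0.08,0,0,0,0,0],[-11.3,-0.1,0,0,0,0,0],[-12,-0.1,0,0,0,0,0],[-12.5,-0.1,0,0,0,0,0],[-12.5,-0.1,0,0,0,0,0],[-12.5,-0.1,0,0,0,0,0],[-12.5,-0.1,0,0,0,0,0]]}}

```text
time: 15.4
tool_pos: [0.5449, -0.0613, 0.0546]
tool_rot: [3.14, 0.0, 1.437]
contact_force: [4.0, -2.5, -2.5]
opening: 0.0374
grip_force: 30.0
```

```bash
python3 - <<'E'
from h import *
s=robot.observe(); print(s['time'],s['tool_pos'],w2g(s['tool_pos']),s['contact_force'],s['opening'],s['grip_force'])
a,_,_=look('wrist'); b,_,Pb=look('top'); c,_,Pc=look('side'); np.save('s6.npy',Pc)
m=optics.camera_model('side'); K=np.array([[m['fx'],0,m['cx']],[0,m['fy'],m['cy']],[0,0,1.]])
R=Ro.from_euler('xyz',m['rotation']).as_matrix(); q=(np.r_[g2w(.06,-.16),.03]-m['origin'])@R
uv=cv2.projectPoints(np.array([[q[0],-q[1],-q[2]]]),np.zeros(3),np.zeros(3),K,np.array(m['dist']))[0].ravel().round().astype(int); print(uv)
save('w6',a); save('b6',b); save('c6',c)
x,y=uv; cs=cv2.resize(c[y-25:y+25,x-35:x+35],(420,300),interpolation=cv2.INTER_CUBIC)
bs=cv2.resize(b[130:180,222:292],(420,300),interpolation=cv2.INTER_CUBIC)
al=a[200:350,150:450]
save('mix6',np.vstack([np.hstack([cs,bs])[:, :800],cv2.resize(al,(600,300))[:, :800] if 0 else np.hstack([cv2.resize(al,(600,300)),np.zeros((300,240,3),np.uint8)])])[:600,:800])
E
```

```text
15.4 [ 0.54486903 -0.06133594  0.05455248] [-0.0040849  -0.15406279] [ 4.04841464 -2.51215451 -2.51970118] 0.03737024025207377 30.00241756439209
[223 198]Traceback (most recent call last):
  File "<stdin>", line 11, in <module>
    return _nx.concatenate(arrs, 0, dtype=dtype, casting=casting)
           ~~~~~~~~~~~~~~~^^^^^^^^^^^^^^^^^^^^^^^^^^^^^^^^^^^^^^^
ValueError: all the input array dimensions except for the concatenation axis must match exactly, but along dimension 1, the array at index 0 has size 800 and the array at index 1 has size 840
```

```bash
python3 - <<'E'
import cv2,numpy as np
a,b,c=[cv2.imread(f'pics/{n}6.png') for n in 'wbc']
r=lambda i,s:cv2.resize(i,s,interpolation=cv2.INTER_CUBIC)
cv2.imwrite('pics/mix6.png',np.vstack([np.hstack([r(c[173:223,188:258],(400,290)),r(b[130:180,222:292],(400,290))]),r(a[200:310,130:430],(800,293))]))
E
```

```text
(no output)
```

View pics/mix6.png

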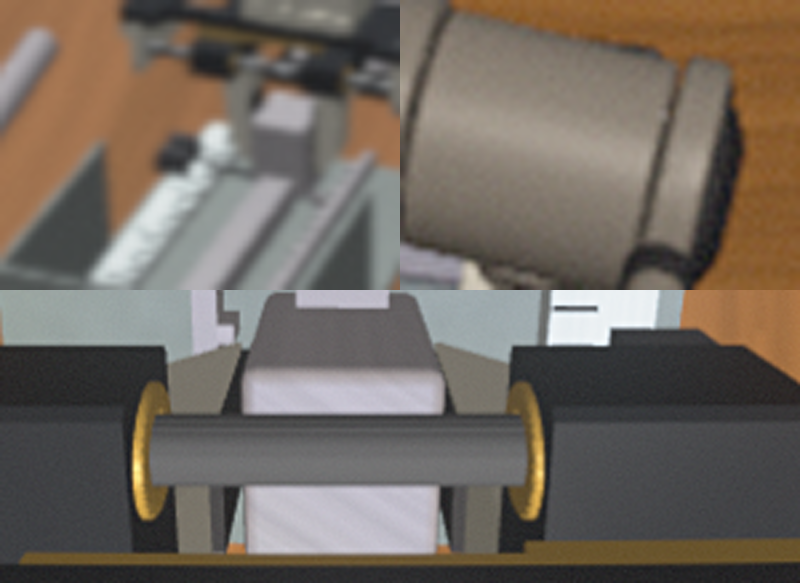

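```bash
python3 - <<'E'
from h import *
a=cv2.imread('pics/w6.png'); print(a[222:236,258].max(1).tolist() if 0 else a[220:238,250:270].max(2).mean(1).round().tolist())
T=tool()@np.array(optics.camera_model('wrist')['tool_from_camera'])
print(w2g(ray('wrist',[[256,r] for r in (227,228,229,230)],.072,T)))
print(w2g(tool()[:3,3]))
# same measurement of the edge in w5
b=cv2.imread('pics/w5.png'); print(b[96:110,250:265].max(2).mean(1).round().tolist())
T5=np.load('T5.npy')@np.array(optics.camera_model('wrist')['tool_from_camera'])
print(w2g(ray('wrist',[[257,r] for r in (101,102,103,104)],.072,T5)))
E
```

```text
[101.0, 101.0, 102.0, 101.0, 101.0, 102.0, 101.0, 100.0, 106.0, 123.0, 143.0, 161.0, 172.0, 177.0, 185.0, 194.0, 204.0, 208.0]
[[-0.00478536 -0.13381182]
 [-0.00478543 -0.13429642]
 [-0.00478549 -0.13478196]
 [-0.00478555 -0.13526846]]
[-0.00408184 -0.15399597]
[242.0, 242.0, 242.0, 242.0, 244.0, 239.0, 217.0, 149.0, 178.0, 201.0, 215.0, 214.0, 213.0, 212.0]
[[-0.0026849   0.02078539]
 [-0.00268545  0.01993236]
 [-0.002686    0.01907807]
 [-0.00268655  0.0182225 ]]
```

Call:
{"fn": "play_rows", "kwargs": {"rows": [[-0.1,0,0,0,0,0,0],[-0.25,0,0,0,0,0,0],[-0.4,0,0,0,0,0,0],[-0.44,0,0,0,0,0,0],[-0.44,0,0,0,0,0,0],[-0.44,0,0,0,0,0,0],[-0.44,0,0,0,0,0,0],[-0.44,0,0,0,0,0,0],[-0.44,0,0,0,0,0,0]]}}

```text
time: 16.45
tool_pos: [0.5443, -0.0652, 0.0545]
tool_rot: [3.14, -0.0, 1.437]
contact_force: [5.4, -0.0, -4.1]
opening: 0.037
grip_force: 30.0
```

```bash
python3 - <<'E'
from h import *
s=robot.observe(); print(s['time'],w2g(s['tool_pos']),s['contact_force'],s['opening'],s['grip_force'])
c,_,P=look('side'); np.save('s7.npy',P); save('c7',c)
g=w2g(P); z=P[...,2]
# clip and pointer seen from the side camera
v,u=np.mgrid[:384,:512]
for nm,uu in(('c6','s6.npy'),('c7','s7.npy')):
    im=cv2.imread(f'pics/{nm}.png'); m=(im.max(2)<75)&(u>210)&(u<230)&(v>190)&(v<210); vv,u2=np.nonzero(m)
    print(nm,m.sum(),'clip dark px',u2.mean(),vv.mean(),'g at z .03',w2g(ray('side',[[u2.mean(),vv.mean()]],.027)))
save('crop7',cv2.resize(c[180:218,200:250],(800,600),interpolation=cv2.INTER_CUBIC))
E
```

```text
16.45 [-0.0041341  -0.15793114] [ 5.36001905 -0.03683035 -4.12590724] 0.037038963870543826 29.99263823032379
c6 21 clip dark px 218.71428571428572 199.14285714285714 g at z .03 [[ 0.07311739 -0.15493384]]
c7 20 clip dark px 218.75 199.2 g at z .03 [[ 0.0728409  -0.15460476]]
```

View pics/crop7.png

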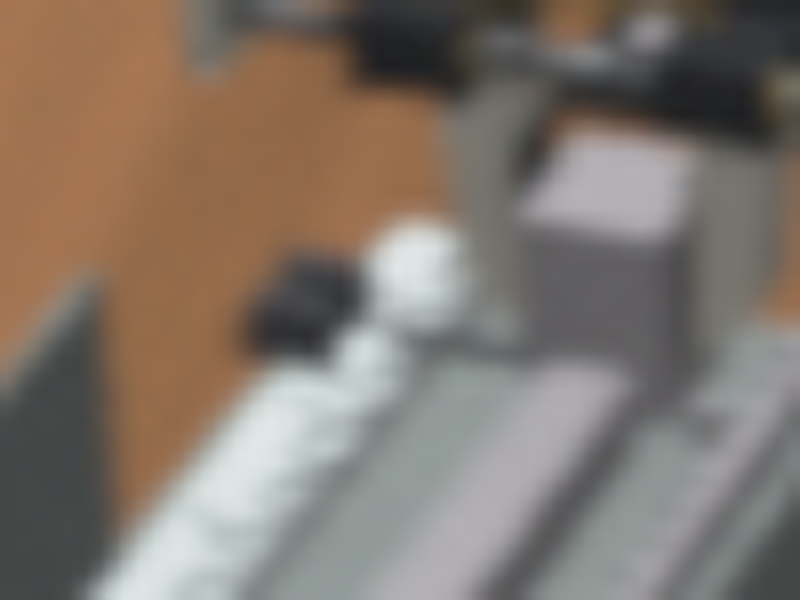

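```bash
python3 - <<'E'
from h import *
im=cv2.imread('pics/c7.png'); print('luma\n',im[194:206,213:234].max(2))
for u,v in((223.1,200.6),(226.5,201.2),(230,201.8)): print(u,v,w2g(ray('side',[[u,v]],.0215)).round(4))
m=optics.camera_model('side'); K=np.array([[m['fx'],0,m['cx']],[0,m['fy'],m['cy']],[0,0,1.]]); R=Ro.from_euler('xyz',m['rotation']).as_matrix()
def proj(x,y,z):
    q=(np.r_[g2w(x-.0022+.008*y,y),z]-m['origin'])@R; return cv2.projectPoints(np.array([[q[0],-q[1],-q[2]]]),np.zeros(3),np.zeros(3),K,np.array(m['dist']))[0].ravel().round(1)
print('clip corners top',[proj(x,y,.032).tolist() for x in(.066,.088) for y in(-.147,-.173)])
print('clip +y face bottom',[proj(x,-.147,.016).tolist() for x in(.066,.088)])
print('head top corners',[proj(x,y,.072).tolist() for x in(-.018,.018) for y in(-.14,-.18)])
print('pointer',[proj(x,-.16,.0215).tolist() for x in(.02,.056)])
E
```

```text
luma
 [[147 148 149 148 145 146 150 154 158 158 164 179 195 195 178 150 126 118
  113 111 116]
 [148 149 150 145 137 131 133 140 147 156 179 206 222 222 210 171 131 118
  114 105  98]
 [150 150 148 139 119  99  95 100 110 138 185 221 229 224 205 165 134 120
  114 105  97]
 [150 149 143 127 101  76  69  69  74 109 180 220 226 220 199 172 144 123
  114 106  97]
 [150 145 129 106  85  75  69  64  61  97 163 203 216 216 200 170 140 122
  117 107  98]
 [147 136 109  79  69  71  72  68  66 103 165 192 193 188 176 154 132 129
  126 110  99]
 [144 127  93  62  55  57  59  68  97 136 167 168 165 166 152 132 126 135
  134 115 100]
 [142 123  91  61  55  56  56  89 152 197 199 167 134 117 108 103 109 120
  123 110  98]
 [144 132 109  92  90  93  89 116 182 216 207 177 145 116 112 115 112 110
  107 102 103]
 [148 147 144 144 157 167 160 163 194 209 194 170 143 127 135 145 144 142
  139 130 134]
 [151 154 162 180 207 215 214 208 206 203 196 174 143 136 148 155 156 155
  154 153 162]
 [153 162 182 212 219 217 212 214 213 197 173 150 140 147 153 155 154 155
  158 166 173]]
223.1 200.6 [[ 0.0579 -0.1588]]
226.5 201.2 [[ 0.0447 -0.1587]]
230 201.8 [[ 0.0312 -0.1588]]
clip corners top [[220.5, 199.5], [223.3, 196.0], [214.8, 198.5], [217.7, 195.0]]
clip +y face bottom [[220.7, 203.3], [215.1, 202.3]]
head top corners [[241.6, 194.5], [245.6, 189.0], [231.9, 192.8], [236.1, 187.5]]
pointer [[234.0, 202.3], [224.6, 200.7]]
```

```bash
python3 - <<'E'
from h import *
s=robot.observe(); print(s['time'],abs(s['qvel']).max(),s['opening'],s['grip_force']); print(robot.hand_in())
E
```

```text
16.5 0.0014965999736910396 0.037201310768399234 29.99252289533615
the job is handed in; nothing more can be done
None
```

The job is handed in at 16.5 s. The cover was tipped on its far edge and laid flat about 2 mm from the mat's centre. The arm is drawn out with the button squeezed in (30 N grip), and I measured the pointer about 1 mm from the middle of the clip's gap, though no verdict came back.

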